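# Fit the charged battery pack into the micromotor control unit and latch it

### The arm

A 7-joint arm with a two-finger parallel gripper is mounted at the origin on the work surface. World frame = base frame: x ahead of the robot, y to its left, z up, the work surface at z = 0. Lengths are in m, angles in rad, forces in N, time in s.
With the tool pointing down it reaches from about 0.425 to 0.925 m from the base axis. Payload 6.8 kg.
Tool frame: the origin (TCP) lies midway between the tips of the shut fingers; the grasp point (between the pads) lies 19 mm behind it; z points along the fingers, y is the line along which they close (so a half turn about z gives the same grasp; the last joint's range is limited). The gripper opens to 85 mm and grips with 20 to 120 N. Pads are 22 mm wide; open, the fingers measure 114 mm over their backs; the gripper's body (76 mm by 85 mm) begins 54 mm behind the grasp point. The pads swing forward as they close: fully open they stand 13 mm farther back than shut.
Start: joints at [1.18, 0.477, 0.022, 1.555, -0.011, 1.109, -0.083], TCP at [0.188, -0.648, 0.231] pointing down, gripper open.
Joint ranges: [-2.96, 2.96], [-0.34, 2.1], [-1.41, 1.46], [0.24, 2.44], [-1.37, 4.51], [0.17, 1.92], [-2.96, 2.96]. Speed limits (rad/s): [2.39, 2.39, 3.14, 3.14, 3.14, 3.14, 3.14].

### API

Orientations are given as a unit quaternion [w, x, y, z].
In Python, from station import * gives the robot as it stands.
- The arm moves only by the shell command python3 -m creep 'ROWS' [FORCE]. ROWS is JSON, a list of rows, each a list of 7 numbers: the gripper command: -1 is shut, 1 is fully open, values between are in proportion, then the shift along the world's x, y, z in mm, then the turn, a rotation vector about the world's x, y, z in rad. A call has 1 to 5 rows; each row shifts and turns the commanded pose from where the row before left it; what a row does not reach is not made up. A row lasts 1/8 s, in which the tool goes at most 62.5 mm and 10.7 degrees, less where a joint would pass 70% of its speed; a pose out of reach is approached as far as the arm can. A call is refused whole if a number of a shift passes 62.5 or a number of a turn 0.188, either way. A call with a gripper value outside its range is refused whole. The fingers move at their own pace and stop on an object; FORCE is the grip in N (left out, the last holds). Time passes only in rows, so rows that do not move let the fingers close. It gives the time, the measured TCP pose, the force, the opening and the grip force at its end, in the units of the state.
- get_obs(): the state, without advancing time (a new reading comes with each control period).
- read_camera(name): name is "scene" or "side" or "wrist"; returns (picture, depth): 420x560x3 uint8, red, green, blue; 420x560 float32, m along the optical axis (not along the pixel's ray), 0 where there is no reading.
- camera_params(name): a dict with "intrinsics" (3x3 intrinsics, pixels), "cam_to_world" (4x4, takes a point from camera to world coordinates); the wrist camera has in their place "mount" (4x4, takes a point from camera to tool coordinates, whose origin is the TCP and whose axes are the flange's). Camera axes: x right, y up, looking along -z (the intrinsics and any distortion apply to the point x, -y, -z); pixel columns grow to the right and rows downward; lengths in m; the calibration is good to about 2 mm. A picture is of the moment at which its call begins: read the wrist's pose just before it. camera_params takes no time and is no camera call.
- hand_in(): hands the job in; it is judged then, once.
The state is a dict: "t": time; "q": joint angles; "joint_vel": joint speeds; "joint_torque": joint torques, N m; "eef_pos": TCP position; "tool_rot": TCP orientation; "contact_force": force on the tool from outside, world axes, zero at the start; "torque": the same for the moment, N m; "gripper_width": opening from 0.0 (shut) to 1.0 (fully open); "grasp_force": force on a finger pad.
Only numpy, scipy, OpenCV 4.12 (cv2) and the standard library are available. Lean on these libraries where they do the work, as an engineer would, in place of code of your own. Each camera call takes 0.05 s, during which the arm holds its last target. There are 200 camera calls.

### The job

Take the charged battery pack, the one with the green window, out of the charger and fit it into the well of the micromotor control unit: toe first and tilted, in under the keeper lip, then rock the tail down until the pack lies flat on the floor of the well. Then slide the orange latch fully shut over its tail. Leave the red pack in its bay and everything else where it is.

Things in the scene. Friction and masses are not known exactly. Their poses are not given: they have to be found in the camera images.
- green_pack_center (a point): Charged battery pack: black block with a lit GREEN window on top, loose, 0.2 to 0.42 kg, upright in one of the charger's two bays (which one varies). Main block 80 (x, toe to tail) x 42 (y) x 40 (z) mm; the point is its centre, 20 mm above its underside. Pinch it across the 42 mm, in its upper half; its lowest 10 mm stand in the bay with 2 mm play all round.
- toe (a point): Tip of the green pack's grey toe, at its lower edge: 48 mm towards -x and 20 mm below the pack's centre. The toe (30 wide, 7 high) sticks out 8 mm from the bottom of the -x face. The tail, a grey block 30 wide and 28 high, sticks out 8 mm from the +x face, also from the bottom up: 96 mm over all. Axes as the pack.
- red_pack_center (a point): The flat battery pack, identical but with a RED window, in the other bay (96 mm beside the green one, centre to centre). It stays there. Point and axes as for the green pack.
- charger: White two-bay charger, 132 (x) x 204 (y) x 34 (z) mm, fixed; origin at the centre of its underside. Bays 48 mm either side of it along y; floors 24, rims 34 mm above the bench; packs stand with toes to its -x, facing the robot. Charger and control unit stand left and right of the middle, either way round, each turned up to 0.3 rad.
- well (a point): Battery well in the grey micromotor control unit (209 x 130 mm, fixed, sloped dial panel at -x facing the robot). Point: centre of the well's floor, 40 mm above the bench; x from toe end to latch end, z up. The seated pack has these axes, its centre 20 mm above the point. Side walls at y = +-22.25 (1.25 mm clear a side, rounded 2 mm lead-in), 15 high and flat out to y = +-65.
- lip (a point): Edge of the bright steel keeper lip across the toe end of the well, 42 mm towards -x from the well's centre and 12 mm above its floor; axes as the well. The lip is 4 mm thick (10 to 14 above the floor), its edge rounded. The slot below it, 10 high, ends 7.5 mm behind the edge and takes the toe of the pack.
- tower (a point): Top edge of the latch tower's face, 49 mm towards +x from the well's centre and 30 mm above its floor, rounded 2 mm. Lip and tower are closer together than the pack is long, so it enters toe first, tail raised 20 to 30 degrees, and is pushed further under the lip as the tail comes down. Flat, it has 2.5 mm play lengthwise.
- latch (a joint): Sliding latch on the tower: 0 = open (tongue edge 51.5 mm from the well's centre), 0.010 m = shut (edge at 41.5, over the tail). It slides towards the well (-x of the well) against about 2 N of friction and stays where left; starts open within 2 mm. The tongue runs 2.5 mm above a seated tail and butts against a tail that is not down.
- latch_tab (a point): Middle of the latch's orange finger tab: 9 (x) x 20 (y) x 19.5 (z) mm, upright, 85 mm above the bench, 70.5 mm from the well's centre along +x when open; axes as the well. Below it the steel tongue, 28 wide, top 74.5 mm above the bench. Pinch it across its 20 mm or push it from behind.
- green_pack: The green pack as a whole, same axes; origin at the centre of the underside of its main block.
- handpiece: Bystander: steel handpiece with blue band, 22 mm thick, 150 mm long, loose in a rest on the control unit's +y flank (65 to 106 mm from its middle, up to 56 mm above the bench), lying along x; origin at its underside.
- pliers: Bystander: small pliers with green grips, 120 mm, lying to the right; origin under the pivot.
- loupe: Bystander: black eye loupe, 38 mm across, 28 mm high, between charger and unit; origin at the centre of its underside.
- wax_block: Bystander: blue carving-wax block, 90 x 40 x 26 mm; origin at the centre of its underside.
- bur_block: Bystander: wooden block with burs, 90 x 60 x 50 mm, at the back; origin at the centre of its underside.
- hammer: Bystander: small hammer, 230 mm, lying at the back; origin at its underside.
- ring_clamp: Bystander: wooden ring clamp with brass collar, 120 x 25 x 25 mm; origin at its underside.
Mind the look-alikes: they are no part of the job. Leave any turquoise look-alike of the green_pack alone.

How it is judged:
By the outcome, as a careful person would: the job done as asked, in the order asked, and still so for the second after the job is handed in, with the robot touching nothing.
It also fails if it takes over 50 s, if anything falls off the work surface, if the arm or the gripper's body presses on something with over 40 N, if the wrist force passes 120 N, or if a joint passes its speed limit or range.

## Working session

There is one attempt and no reset: what is moved stays moved. The work goes in short steps, Python scripts to look and compute and a shell command to move; the robot and the scene stay as the last step left them, time stands still between calls to the robot, and variables do not carry over. Pictures are saved under pics/ and viewed, at most 10 in all, crops included, and the job is handed in when it is done.

```bash
mkdir -p pics; ls; python3 - <<'E'
from station import *
import cv2,numpy as np
for n in ("scene","side"):
    p,d=read_camera(n); cv2.imwrite(f"pics/{n}0.png",p[:,:,::-1]); np.savez(f"pics/{n}0.npz",p=p,d=d)
    c=camera_params(n); print(n,{k:np.round(v,4).tolist() if not isinstance(v,str) else v for k,v in c.items()})
print(camera_params("wrist")); print(get_obs())
E
```

```text
pics
scene {'intrinsics': [[432.9317, 0.0, 280.8459], [0.0, 432.9317, 217.5935], [0.0, 0.0, 1.0]], 'cam_to_world': [[0.8508, -0.2687, 0.4516, 1.0234], [0.5254, 0.448, -0.7233, -0.8353], [-0.0079, 0.8527, 0.5223, 0.6777], [0.0, 0.0, 0.0, 1.0]]}
side {'intrinsics': [[488.3846, 0.0, 278.5647], [0.0, 488.3846, 212.1802], [0.0, 0.0, 1.0]], 'cam_to_world': [[-0.7461, 0.4858, -0.4554, -0.2308], [-0.6657, -0.559, 0.4944, 0.8049], [-0.0144, 0.672, 0.7404, 1.2824], [0.0, 0.0, 0.0, 1.0]]}
{'intrinsics': array([[375.64755514,   0.        , 276.89172436],
       [  0.        , 375.64755514, 207.68432491],
       [  0.        ,   0.        ,   1.        ]]), 'mount': array([[ 7.76916234e-04,  9.59348667e-01,  2.82222485e-01,
         7.13414374e-02],
       [ 9.99999686e-01, -7.88639752e-04, -7.20548404e-05,
        -3.06582399e-04],
       [ 1.53446156e-04,  2.82222453e-01, -9.59348979e-01,
        -1.43504073e-01],
       [ 0.00000000e+00,  0.00000000e+00,  0.00000000e+00,
         1.00000000e+00]])}
{'t': 0.1, 'q': array([ 1.17988241,  0.47776472,  0.02234985,  1.55633294, -0.01148169,
        1.10930226, -0.08311523]), 'joint_vel': array([ 5.99468233e-04, -7.78046779e-04, -4.95630486e-04, -9.12009693e-04,
       -2.98180807e-04,  5.73402585e-06,  8.56712046e-04]), 'joint_torque': array([ 4.72054118e-03, -5.97759497e+01,  1.61329530e+00, -2.81954098e+01,
        1.26801108e-02,  5.01928967e-03,  1.08346944e-05]), 'eef_pos': array([ 0.188198  , -0.64768413,  0.23039968]), 'tool_rot': array([-8.17966826e-04,  9.90017859e-01,  1.40939472e-01, -1.88729824e-04]), 'contact_force': array([ 0.07284773,  0.00224878, -0.58418645]), 'torque': array([-0.00709758, -0.02867334, -0.068475  ]), 'grasp_force': 0.0, 'gripper_width': 0.9993090180239862}
```

View pics/scene0.png

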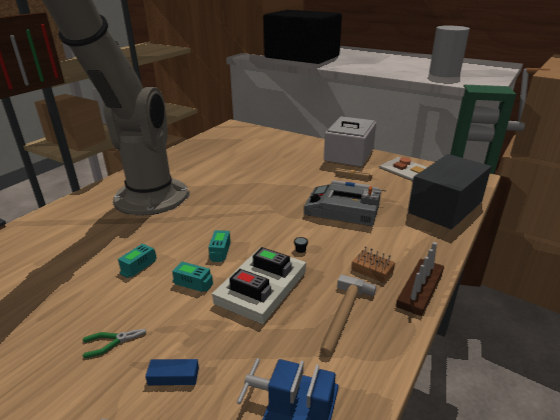

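View pics/side0.png

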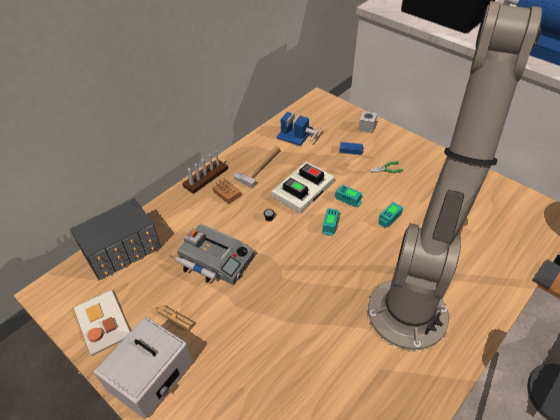

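The scene view shows the green pack at about (270,262) and the red one at (250,285), both in the charger. The control unit is at (345,200), and three turquoise look-alikes stand left of the charger. In the side view the charger is at (303,187) and the unit at (215,252), with its orange tab at (195,236). Next I'll turn these into positions.

```bash
cat > h.py <<'E'
import numpy as np,cv2
from scipy.spatial.transform import Rotation as R
from station import *
def world(d,K,T):
    v,u=np.mgrid[:d.shape[0],:d.shape[1]]
    P=np.stack([(u-K[0,2])/K[0,0]*d,-(v-K[1,2])/K[1,1]*d,-d],-1)
    W=P@T[:3,:3].T+T[:3,3]; W[d<=0]=np.nan; return W
def wristT(o,mount):
    T=np.eye(4); q=o["tool_rot"]; T[:3,:3]=R.from_quat(np.r_[q[1:],q[0]]).as_matrix(); T[:3,3]=o["eef_pos"]; return T@mount
def shot(n,tag):
    o=get_obs(); p,d=read_camera(n); c=camera_params(n)
    T=c["cam_to_world"] if n!="wrist" else wristT(o,c["mount"])
    W=world(d,c["intrinsics"],T); np.savez(f"pics/{tag}.npz",p=p,W=W,T=T,K=c["intrinsics"]); cv2.imwrite(f"pics/{tag}.png",p[:,:,::-1]); return p,W
def rect(xy):
    (c,s,a)=cv2.minAreaRect((xy*1000).astype(np.float32)); return np.round(c,1),np.round(s,1),round(a,1)
E
python3 - <<'E'
from h import *
for n in("scene","side"):
    f=np.load(f"pics/{n}0.npz");c=camera_params(n);W=world(f["d"],c["intrinsics"],c["cam_to_world"]);p=f["p"].astype(int)
    r,g,b=p[...,0],p[...,1],p[...,2]
    x0,x1,y0,y1=(215,310,245,318) if n=="scene" else (270,338,160,212)
    m=np.zeros(r.shape,bool);m[y0:y1,x0:x1]=1
    G=m&(g>1.6*r)&(g>1.6*b)&(g>90);Rr=m&(r>1.8*g)&(r>100)
    for k,M in(("G",G),("R",Rr)): print(n,k,M.sum(),np.nanmedian(W[M],0).round(4))
    Wt=m&(W[...,2]>.028)&(W[...,2]<.04)&(p.min(-1)>110); print("charger",Wt.sum(),rect(W[Wt][:,:2]))
    x0,x1,y0,y1=(300,390,170,225) if n=="scene" else (170,258,220,285)
    m[:]=0;m[y0:y1,x0:x1]=1
    O=m&(r>1.7*b)&(r>g*1.4)&(r>120)&(W[...,2]>.06); print("tab",O.sum(),np.nanmedian(W[O],0).round(4))
    F=m&(W[...,2]>.05)&(W[...,2]<.06); print("unit rim",F.sum(),rect(W[F][:,:2]))
    F=m&(W[...,2]>.02); print("unit",F.sum(),rect(W[F][:,:2]))
E
```

```text
scene G 80 [ 0.555  -0.144   0.0644]
scene R 106 [ 0.5582 -0.2399  0.0641]
charger 1185 (array([ 564.9, -190.9]), array([134.2, 207.7]), 2.1)
tab 9 [0.6513 0.2545 0.0934]
unit rim 1052 (array([578.7, 249.4]), array([195. , 166.7]), 12.8)
unit 2325 (array([558.5, 324.5]), array([224.4, 323.2]), 12.3)
side G 47 [ 0.5512 -0.1459  0.0651]
side R 43 [ 0.5586 -0.2423  0.0652]
charger 768 (array([ 553.4, -177. ]), array([206.5, 267.9]), 28.9)
tab 20 [0.6484 0.2554 0.0922]
unit rim 1437 (array([575. , 253.3]), array([198.8, 170.6]), 13.7)
unit 2903 (array([569.7, 254.1]), array([222.1, 176.2]), 12.1)
```

```bash
python3 -m creep '[[1,36,50,0,0,0,-0.025],[1,36,50,0,0,0,-0.025],[1,36,50,0,0,0,-0.025],[1,36,50,0,0,0,-0.025],[1,36,50,0,0,0,-0.025]]' 40; python3 -m creep '[[1,36,50,0,0,0,-0.025],[1,36,50,0,0,0,-0.025],[1,36,50,0,0,0,-0.025],[1,36,50,0,0,0,-0.025],[1,36,50,0,0,0,-0.021]]'; python3 -m creep '[[1,0,0,0,0,0,0],[1,0,0,0,0,0,0]]'
python3 - <<'E'
from h import *
p,W=shot("wrist","w1")
E
```

```text
t: 0.72
eef_pos: [0.3691, -0.3963, 0.2311]
tool_rot: [-0.0, 0.997, 0.078, -0.0]
contact_force: [0.9, 0.7, -0.7]
gripper_width: 0.997
grasp_force: 0.0
t: 1.35
eef_pos: [0.549, -0.1466, 0.2311]
tool_rot: [0.0, 1.0, 0.018, -0.0]
contact_force: [0.8, -1.1, 0.4]
gripper_width: 1.0
grasp_force: 0.0
t: 1.6
eef_pos: [0.5479, -0.1485, 0.2308]
tool_rot: [0.0, 1.0, 0.019, -0.001]
contact_force: [-0.7, -0.7, 0.1]
gripper_width: 1.004
grasp_force: 0.0
```

View pics/w1.png

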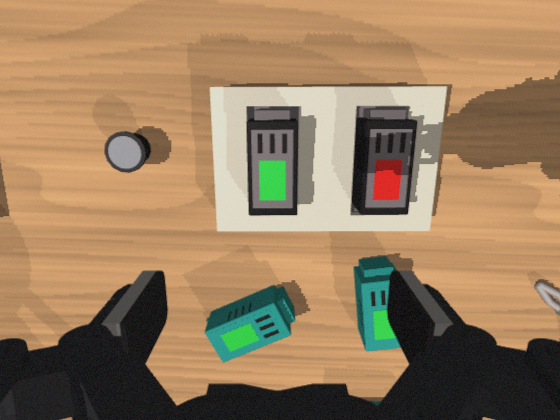

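The wrist view shows the green pack's top at (272,166) and the red pack's at (387,165), with the loupe at (127,151). The gripper has room on both sides of the green pack. I'll measure the top faces from depth.

```bash
python3 - <<'E'
from h import *
f=np.load("pics/w1.npz");W=f["W"]
for u0,u1 in((235,312),(335,428)):
    m=np.zeros(W.shape[:2],bool);m[100:225,u0:u1]=1
    m&=(W[...,2]>.060)&(W[...,2]<.069); print(rect(W[m][:,:2]),np.median(W[m][:,2]).round(4))
m=np.zeros(W.shape[:2],bool);m[75:240,200:460]=1
m&=(W[...,2]>.029)&(W[...,2]<.039); print("ch",rect(W[m][:,:2]),np.median(W[m][:,2]).round(4))
E
```

```text
(array([ 561.3, -143.4]), array([79.5, 42.1]), 2.2) 0.0651
(array([ 564.9, -239.4]), array([79.9, 42.5]), 2.1) 0.0651
ch (array([ 563.7, -191.6]), array([132.2, 205. ]), 2.2) 0.0348
```

```bash
python3 -m creep '[[1,7,3,-45,0,0,0],[1,6.4,2,-50,0,0,0],[1,0,0,-50,0,0,0],[1,0,0,-30,0,0,0],[1,0,0,-17,0,0,0]]' 60;python3 -m creep '[[1,0,0,0,0,0,0],[-1,0,0,0,0,0,0],[-1,0,0,0,0,0,0],[-1,0,0,0,0,0,0],[-1,0,0,0,0,0,0]]'
```

```text
t: 2.28
eef_pos: [0.5601, -0.1449, 0.0377]
tool_rot: [0.0, 1.0, 0.017, -0.001]
contact_force: [-0.3, 0.2, -0.0]
gripper_width: 1.002
grasp_force: 0.0
t: 2.9
eef_pos: [0.5628, -0.1435, 0.0408]
tool_rot: [0.0, 1.0, 0.018, 0.001]
contact_force: [-1.7, -0.1, 5.9]
gripper_width: 0.48
grasp_force: 62.4
```

```bash
python3 -m creep '[[-1,0,0,15,0,0,0],[-1,0,0,35,0,0,0],[-1,0,0,55,0,0,0],[-1,0,0,60,0,0,0],[-1,-4,30,35,0,0,0.018]]';python3 -m creep '[[-1,-10,56,0,0,0,0.027],[-1,-10,56,0,0,0,0.027],[-1,-10,56,0,0,0,0.027],[-1,-10,56,0,0,0,0.027],[-1,-10,56,0,0,0,0.027]]';python3 -m creep '[[-1,-10,55,0,0,0,0.027],[-1,0,0,0,0,0,0],[-1,0,0,0,0,0,0]]'
python3 - <<'E'
from h import *
p,W=shot("wrist","w2")
E
```

```text
t: 3.52
eef_pos: [0.5584, -0.1157, 0.2434]
tool_rot: [0.001, 1.0, 0.025, 0.002]
contact_force: [0.2, -0.1, -2.1]
gripper_width: 0.48
grasp_force: 61.4
t: 4.15
eef_pos: [0.5067, 0.1682, 0.2401]
tool_rot: [0.0, 0.995, 0.095, 0.0]
contact_force: [0.7, -0.4, -2.7]
gripper_width: 0.475
grasp_force: 61.3
t: 4.53
eef_pos: [0.4975, 0.2212, 0.2395]
tool_rot: [0.001, 0.994, 0.108, -0.0]
contact_force: [-0.4, -0.5, -2.4]
gripper_width: 0.476
grasp_force: 61.5
```

View pics/w2.png

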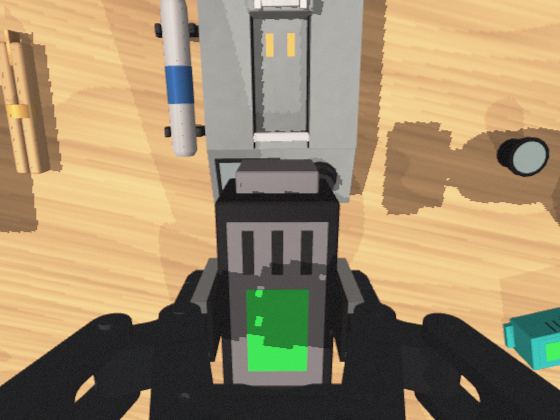

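The wrist view shows the pack held square. The well lies between columns 253 and 308, with the lip at about row 137 and the tower end at about row 10. The tab is just out of the picture. I'll measure the well and the held pack from depth.

```bash
cat > m.py <<'E'
from h import *
def wellfit(tag,roi):
    f=np.load(f"pics/{tag}.npz");W=f["W"];u0,u1,v0,v1=roi
    m=np.zeros(W.shape[:2],bool);m[v0:v1,u0:u1]=1
    fl=m&(W[...,2]>.036)&(W[...,2]<.045); print("floor",fl.sum(),rect(W[fl][:,:2]),np.median(W[fl][:,2]).round(4))
    L=[];Rr=[]
    for v in range(v0,v1):
        c=np.flatnonzero(fl[v])
        if len(c)>25: L.append(W[v,c[0],:2]);Rr.append(W[v,c[-1],:2])
    for s in(L,Rr):
        s=np.array(s); vx,vy,x,y=cv2.fitLine(s.astype(np.float32),cv2.DIST_HUBER,0,1e-4,1e-4).ravel()
        print("edge yaw",np.degrees(np.arctan2(vy*np.sign(vx),abs(vx))).round(2),"at",x.round(4),y.round(4))
    return f,W
E
python3 - <<'E'
from m import *
f,W=wellfit("w2",(246,316,0,145))
o=get_obs();print(o["eef_pos"].round(4))
# pack top in tool frame
q=o["tool_rot"];Rt=R.from_quat(np.r_[q[1:],q[0]]).as_matrix()
P=(W-o["eef_pos"])@Rt
m=np.zeros(W.shape[:2],bool);m[185:385,205:345]=1
m&=(abs(P[...,1])<.025)&(P[...,2]>-.03)&(P[...,2]<.0); t=P[m];print("packtop z",np.median(t[:,2]).round(4),rect(t[:,:2]))
# height profile along middle col
for v in range(0,170,3): print(v,(W[v,281]*1000).round(1),end=' ')
d=(W[...,2]>.05)&(W[...,2]<.06);mm=np.zeros_like(d);mm[0:145,200:365]=1;d&=mm;print();print("rim",rect(W[d][:,:2]),np.median(W[d][:,2]))
for v in (20,50,80,110):
  c=np.flatnonzero(d[v]);print(v,(W[v,c[0],:2]*1000).round(1),(W[v,c[-1],:2]*1000).round(1))
E
```

```text
floor 5951 (array([583.9, 237.9]), array([92.2, 44.7]), 13.0) 0.0409
edge yaw 13.01 at 0.5686 0.2569
edge yaw 12.95 at 0.586 0.2156
[0.4978 0.2204 0.2395]
packtop z -0.0244 (array([ 3. , -0.1]), array([76.5, 49.9]), 0.6)
0 [634.3 248.5  76.3] 3 [632.6 248.1  75.1] 6 [631.2 247.8  72.5] 9 [629.6 247.4  70.5] 12 [628.6 247.1  65.4] 15 [628.8 247.   53.5] 18 [628.9 246.9  41.7] 21 [626.8 246.4  40.8] 24 [624.7 245.9  40.6] 27 [622.5 245.4  40.2] 30 [620.3 244.9  39.9] 33 [618.  244.4  40.8] 36 [615.7 243.9  40.8] 39 [613.2 243.4  42.3] 42 [611.1 242.9  41.3] 45 [609.  242.4  40.4] 48 [606.5 241.8  41.9] 51 [604.3 241.3  41.3] 54 [601.9 240.8  41.9] 57 [599.6 240.3  41.8] 60 [597.4 239.8  40.7] 63 [595.  239.3  41.7] 66 [592.6 238.7  41.9] 69 [590.3 238.2  41.2] 72 [588.  237.7  40.7] 75 [585.7 237.1  39.7] 78 [583.3 236.6  39.5] 81 [580.8 236.1  41.7] 84 [578.5 235.5  40.8] 87 [576.1 235.   39.9] 90 [573.6 234.5  41.8] 93 [571.2 233.9  40.1] 96 [568.7 233.4  41.7] 99 [566.3 232.8  41.6] 102 [563.8 232.3  42.2] 105 [561.3 231.7  41. ] 108 [558.9 231.2  41.9] 111 [556.4 230.6  41.9] 114 [553.8 230.   40.8] 117 [551.3 229.4  40.6] 120 [548.8 228.9  40.9] 123 [546.3 228.3  40.9] 126 [543.8 227.8  41.7] 129 [541.2 227.2  41.1] 132 [539.6 226.9  52.9] 135 [537.2 226.4  53.9] 138 [534.7 225.9  54.5] 141 [532.4 225.4  55.9] 144 [529.9 224.8  56.3] 147 [527.3 224.2  55.6] 150 [524.6 223.6  54.1] 153 [522.  223.   53.9] 156 [519.4 222.4  53.7] 159 [543.1 229.8 226.1] 162 [543.  229.8 233.2] 165 [543.2 229.9 241. ] 168 [543.  230.  246.7] 
rim (array([584.2, 237.7]), array([112.4, 130.7]), 12.6) 0.05578627852468376
20 [611.  308.6] [638.7 184.2]
50 [589.2 305. ] [617.1 179.1]
80 [566.9 300.1] [594.7 174.3]
110 [543.7 294. ] [571.5 168.4]
```

```bash
python3 - <<'E'
from m import *
E=[];q=[]
for i in range(8):
    read_camera("wrist"); o=get_obs();E.append(o["eef_pos"]*1000);q.append(o["tool_rot"])
print(np.mean(E,0).round(2),np.std(E,0).round(2),np.mean(q,0).round(4))
q=np.mean(q,0);print(R.from_quat(np.r_[q[1:],q[0]]).as_matrix().round(4))
E
```

```text
[498.04 220.59 239.34] [0.09 0.5  0.02] [ 3.000e-04  9.942e-01  1.072e-01 -0.000e+00]
[[ 9.770e-01  2.132e-01  0.000e+00]
 [ 2.132e-01 -9.770e-01 -6.000e-04]
 [-1.000e-04  5.000e-04 -1.000e+00]]
```

```bash
python3 -m creep '[[-1,28,6,-10,0,0,0.011],[-1,29,6,-14,0.0327,-0.1417,0],[-1,28.1,5,-20,0.0327,-0.1417,0],[-1,0,0,-30,0.0327,-0.1417,0],[-1,0,0,-30,0,0,0]]';python3 -m creep '[[-1,0,0,0,0,0,0],[-1,0,0,0,0,0,0]]'
python3 - <<'E'
from m import *
E=[];q=[]
shot("side","s3");
for i in range(8):
    read_camera("wrist"); o=get_obs();E.append(o["eef_pos"]*1000);q.append(o["tool_rot"])
print(np.mean(E,0).round(2),np.std(E,0).round(2))
q=np.mean(q,0);print(R.from_quat(np.r_[q[1:],q[0]]).as_matrix().round(4))
p,W=shot("wrist","w3")
s=cv2.imread("pics/s3.png")[190:300,150:290];s=cv2.resize(s,None,fx=3,fy=3,interpolation=cv2.INTER_CUBIC)
cv2.imwrite("pics/c3.png",np.hstack([cv2.resize(s,(420,330)),cv2.resize(cv2.imread("pics/w3.png"),(380,330))]))
E
```

```text
t: 5.6
eef_pos: [0.5794, 0.2374, 0.133]
tool_rot: [-0.024, 0.97, 0.112, 0.214]
contact_force: [0.4, 0.3, -2.3]
gripper_width: 0.479
grasp_force: 61.6
t: 5.85
eef_pos: [0.5841, 0.2396, 0.1368]
tool_rot: [-0.025, 0.97, 0.111, 0.216]
contact_force: [0.5, 0.4, -1.9]
gripper_width: 0.478
grasp_force: 61.4
[583.71 238.97 136.42] [0.47 0.26 0.57]
[[ 8.824e-01  2.251e-01  4.132e-01]
 [ 2.038e-01 -9.743e-01  9.560e-02]
 [ 4.241e-01 -2.000e-04 -9.056e-01]]
```

View pics/c3.png

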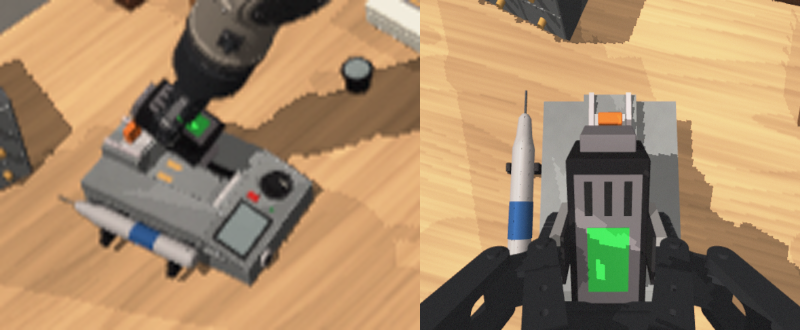

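The side crop shows the tilted pack above the well, clear of the lip. In the wrist crop, pack, tail and orange tab share a centreline at about u = 609. I'll check the lateral offset numerically.

```bash
python3 - <<'E'
from m import *
f=np.load("pics/w3.npz");W=f["W"];p=f["p"].astype(int)
a=np.radians(13);e=np.array([np.cos(a),np.sin(a),0]);n=np.array([-np.sin(a),np.cos(a),0])
o=get_obs();print("tcp",o["eef_pos"]@e*1000,o["eef_pos"]@n*1000)
T=(p[...,0]>150)&(p[...,0]>1.7*p[...,2])&(p[...,0]>1.3*p[...,1])&(W[...,2]>.08)
X=W[T]*1000;print("tab",T.sum(),"e",np.percentile(X@e,[3,50,97]),"n",np.percentile(X@n,[3,50,97]),"z",np.percentile(X[:,2],[3,50,97]))
d=(W[...,2]>.05)&(W[...,2]<.06)
for v in range(140,200,12):
    c=np.flatnonzero(d[v,165:400])+165
    if len(c):print(v,c[0],c[-1],(W[v,c[0]]@n*1000).round(1),(W[v,c[-1]]@n*1000).round(1))
# held pack tail block lateral
q=o["tool_rot"];Rt=R.from_quat(np.r_[q[1:],q[0]]).as_matrix();P=(W-o["eef_pos"])@Rt*1000
for v in (165,180,215,235,255):
    c=np.flatnonzero((abs(P[v,:,1])<30)&(P[v,:,2]<12)&(P[v,:,2]>-27)&(abs(P[v,:,0])<60)); 
    if len(c):print(v,P[v,c[0]].round(1),P[v,c[-1]].round(1))
E
```

```text
tcp 621.733124725289 101.4517387927265
tab 561 e [600.73790832 688.57048129 693.03811561] n [ 90.65160401 100.12284999 152.49649232] z [ 93.28931873  94.84256006 186.21859092]
140 182 376 164.9 35.9
152 181 377 165.3 35.7
164 181 377 165.0 35.8
176 180 378 165.3 35.7
188 165 378 176.4 35.9
165 [ 46.5 -15.1   1.5] [46.6 14.1  1.2]
180 [ 38.4 -20.9  11.2] [38.5 19.9 11.1]
215 [ 34.1 -21.  -24.2] [ 33.7  20.3 -22.7]
235 [ 26.9 -21.  -23.7] [ 26.9  20.2 -23.6]
255 [ 19.6 -21.  -24. ] [ 19.7  20.1 -24. ]
```

```bash
python3 -m creep '[[-1,0.3,-1.3,-15,0,0,0],[-1,0,0,-15,0,0,0],[-1,0,0,-8,0,0,0],[-1,0,0,-6,0,0,0],[-1,0,0,0,0,0,0]]';python3 -m creep '[[-1,0,0,-6,0,0,0],[-1,0,0,-5,0,0,0],[-1,0,0,0,0,0,0],[-1,0,0,0,0,0,0]]'; cat > st.py <<'E'
from m import *
E=[];q=[];F=[]
for i in range(4):
    o=get_obs();E.append(o["eef_pos"]*1000);q.append(o["tool_rot"]);F.append(o["contact_force"])
    if i<3: read_camera("wrist")
e=np.mean(E,0);q=np.mean(q,0);M=R.from_quat(np.r_[q[1:],q[0]]).as_matrix()
a=np.radians(13);c,s=np.cos(a),np.sin(a)
th=np.arctan2(M[2,0],np.hypot(M[0,0],M[1,0]));C,S=np.cos(th),np.sin(th)
X=e[0]*c+e[1]*s-619.4;Z=e[2]-40
cx,cz=X-1.6*C-3.9*S,Z-1.6*S+3.9*C
F=np.mean(F,0)
print("tilt",np.degrees(th).round(2),"yaw",np.degrees(np.arctan2(M[0,1],-M[1,1])).round(2),"roll",M[2,1].round(4),"n",(-e[0]*s+e[1]*c+.4-100.5).round(2),"cx,cz",cx.round(2),cz.round(2))
print("toe low",(cx-48*C+20*S).round(2),(cz-48*S-20*C).round(2),"toe up x",(cx-48*C+13*S).round(2),"tail low",(cx+48*C+20*S).round(2),(cz+48*S-20*C).round(2))
print("F e,n,z",[(F[0]*c+F[1]*s).round(1),(-F[0]*s+F[1]*c).round(1),F[2].round(1)],"t",o["t"],o["gripper_width"],o["grasp_force"])
E
python3 st.py
```

```text
t: 6.98
eef_pos: [0.5831, 0.2376, 0.0911]
tool_rot: [-0.024, 0.97, 0.111, 0.215]
contact_force: [0.1, 0.0, -2.1]
gripper_width: 0.48
grasp_force: 61.6
t: 7.48
eef_pos: [0.5832, 0.2376, 0.0803]
tool_rot: [-0.024, 0.97, 0.111, 0.215]
contact_force: [0.4, -0.0, -2.3]
gripper_width: 0.481
grasp_force: 61.6
tilt 25.01 yaw 13.05 roll 0.0003 n 0.17 cx,cz -0.74 43.3
toe low -35.78 4.89 toe up x -38.74 tail low 51.21 45.47
F e,n,z [np.float64(0.1), np.float64(-0.3), np.float64(-2.6)] t 7.625 0.4766988500774625 61.619049310684204
```

```bash
python3 -m creep '[[-1,0,-0.2,-4,0,0,0],[-1,0,0,0,0,0,0],[-1,-3,-0.7,0,0,0,0],[-1,-2.9,-0.7,0,0,0,0],[-1,0,0,0,0,0,0]]'; python3 st.py
```

```text
t: 8.25
eef_pos: [0.5769, 0.2358, 0.0763]
tool_rot: [-0.024, 0.97, 0.111, 0.215]
contact_force: [0.9, 0.0, -2.6]
gripper_width: 0.48
grasp_force: 61.6
tilt 25.0 yaw 13.06 roll 0.0005 n -0.06 cx,cz -7.08 39.22
toe low -42.14 0.81 toe up x -45.09 tail low 44.87 41.38
F e,n,z [np.float64(0.1), np.float64(-0.4), np.float64(-2.8)] t 8.4 0.47677276556458054 61.61927103996277
```

```bash
python3 -m creep '[[-1,0.5,0.1,-2.5,0.0138,-0.0595,0],[-1,0.5,0.1,-2.4,0.0137,-0.0595,0],[-1,0,0,0,0,0,0]]'; python3 st.py; python3 -m creep '[[-1,1,0.2,-2.4,0.0118,-0.051,0],[-1,1,0.25,-2.4,0.0118,-0.051,0],[-1,0,0,0,0,0,0]]'; python3 st.py
```

```text
t: 8.78
eef_pos: [0.5898, 0.2411, 0.0978]
tool_rot: [-0.026, 0.961, 0.109, 0.252]
contact_force: [0.3, 0.4, -3.1]
gripper_width: 0.48
grasp_force: 62.6
tilt 29.26 yaw 12.89 roll 0.0051 n 1.68 cx,cz 5.57 59.67
toe low -26.53 18.76 toe up x -29.95 tail low 57.22 65.69
F e,n,z [np.float64(0.0), np.float64(0.4), np.float64(-2.6)] t 8.925 0.47854858021357866 62.58493781089783
t: 9.3
eef_pos: [0.6031, 0.2459, 0.1229]
tool_rot: [-0.023, 0.955, 0.112, 0.275]
contact_force: [-0.1, -0.1, -3.2]
gripper_width: 0.479
grasp_force: 62.6
tilt 31.86 yaw 13.1 roll 0.0175 n 3.45 cx,cz 19.35 84.36
toe low -10.86 42.04 toe up x -14.56 tail low 70.67 92.71
F e,n,z [np.float64(-0.0), np.float64(0.3), np.float64(-2.9)] t 9.45 0.4764539661509116 62.570661306381226
```

I turned the wrong way and the tail went up. There was no contact. I'll bring the tool back above the well at 22° and go on with the turn reversed.

```bash
python3 -m creep '[[-1,-6.6,-2.7,0,-0.005,0.0575,0],[-1,-6.5,-2.7,-5,-0.005,0.0575,0],[-1,-6.5,-2.7,-10,-0.012,0.0565,0],[-1,0,0,0,0,0,0],[-1,0,0,0,0,0,0]]'; python3 st.py; python3 -c "
from h import *;print(get_obs()['q'].round(3))"
```

```text
t: 10.07
eef_pos: [0.5826, 0.2365, 0.1061]
tool_rot: [-0.022, 0.975, 0.112, 0.189]
contact_force: [0.5, -0.9, -2.2]
gripper_width: 0.481
grasp_force: 62.5
tilt 21.98 yaw 13.17 roll 0.0007 n -0.4 cx,cz -1.56 69.25
toe low -38.58 32.73 toe up x -41.2 tail low 50.44 68.67
F e,n,z [np.float64(0.3), np.float64(-0.3), np.float64(-2.5)] t 10.225 0.4792317108290336 62.47658729553223
[-0.332  0.423 -0.262  2.061  0.66   0.374 -2.476]
```

```bash
python3 - <<'E'
from m import *
o=get_obs();p,W=shot("wrist","w4")
q=o["tool_rot"];Rt=R.from_quat(np.r_[q[1:],q[0]]).as_matrix();P=(W-o["eef_pos"])@Rt*1000
for v in (160,165,170,180,190,215,235,255,300,340):
    c=np.flatnonzero((abs(P[v,:,1])<30)&(P[v,:,2]<12)&(P[v,:,2]>-30)&(abs(P[v,:,0])<60)); 
    if len(c):print(v,P[v,c[0]].round(1),P[v,c[-1]].round(1),P[v,281].round(1))
E
```

```text
160 [ 46.6 -14.   11.9] [46.7 13.4 11.5] [46.6  1.4 12.3]
165 [ 46.5 -15.    0.8] [46.4 14.1  1.3] [46.7  1.3 -0.5]
170 [ 46.5 -15.1  -9.9] [46.5 13.8 -9.7] [ 46.7   1.2 -10.7]
180 [ 38.5 -20.8  10.3] [38.4 19.8 10.6] [ 43.4   1.1 -12.4]
190 [ 38.2 -21.   -6.2] [38.3 20.  -6.6] [ 39.7   1.2 -12.5]
215 [ 33.7 -21.1 -23.2] [ 33.9  20.2 -23.7] [ 34.1   1.1 -24.5]
235 [ 26.8 -21.  -23.9] [ 27.   20.  -24.3] [ 27.3   1.1 -25.2]
255 [ 19.5 -20.9 -24.1] [ 19.6  20.  -24.2] [ 19.9   1.1 -24.8]
300 [  4.8 -20.9 -28.6] [  4.8  20.  -28.6] [  2.3   1.2 -24.4]
340 [-14.7 -21.  -23.9] [-14.6  20.1 -24. ] [-13.5   1.2 -25.4]
```

```bash
python3 -m creep '[[-1,0.9,0.6,-10,0,0,0],[-1,0,0,-9,0,0,0],[-1,0,0,-8,0,0,0],[-1,0,0,-4,0,0,0],[-1,0,0,0,0,0,0]]'; python3 st.py
```

```text
t: 10.9
eef_pos: [0.5833, 0.2373, 0.0748]
tool_rot: [-0.021, 0.975, 0.113, 0.189]
contact_force: [0.1, -0.5, -3.5]
gripper_width: 0.475
grasp_force: 62.5
tilt 21.95 yaw 13.16 roll 0.0004 n -0.01 cx,cz -0.37 38.25
toe low -37.41 1.76 toe up x -40.03 tail low 51.63 37.64
F e,n,z [np.float64(0.4), np.float64(0.0), np.float64(-2.7)] t 11.05 0.4756790144154059 62.49702572822571
```

```bash
python3 -m creep '[[-1,-3,-0.7,-0.5,0,0,-0.002],[-1,-3,-0.7,-0.5,0,0,0],[-1,0,0,0,0,0,0]]'; python3 st.py;  python3 -m creep '[[-1,0.4,0.1,-1.9,-0.0098,0.0425,0],[-1,0.4,0.1,-1.9,-0.0098,0.0425,0],[-1,0,0,0,0,0,0]]'; python3 st.py
```

```text
t: 11.42
eef_pos: [0.5771, 0.2358, 0.0742]
tool_rot: [-0.021, 0.975, 0.112, 0.189]
contact_force: [-0.1, -0.1, -3.0]
gripper_width: 0.479
grasp_force: 62.5
tilt 21.95 yaw 13.05 roll 0.0004 n -0.09 cx,cz -6.69 37.34
toe low -43.74 0.85 toe up x -46.36 tail low 45.3 36.73
F e,n,z [np.float64(0.1), np.float64(-0.0), np.float64(-3.0)] t 11.575 0.47772495526532066 62.49789118766785
t: 11.95
eef_pos: [0.5794, 0.2361, 0.0707]
tool_rot: [-0.017, 0.983, 0.112, 0.147]
contact_force: [-0.1, -0.1, -2.6]
gripper_width: 0.476
grasp_force: 62.5
tilt 16.99 yaw 13.0 roll -0.0 n -0.38 cx,cz -5.21 33.69
toe low -45.27 0.54 toe up x -47.32 tail low 46.54 28.6
F e,n,z [np.float64(-0.3), np.float64(-0.1), np.float64(-2.4)] t 12.1 0.48207164388213813 62.51630187034607
```

```bash
python3 -m creep '[[-1,0.75,0.35,-1.9,-0.0098,0.0425,0],[-1,0.75,0.3,-1.9,-0.0098,0.0425,0],[-1,0,0,0,0,0,0]]'; python3 st.py;  python3 -m creep '[[-1,0.45,0.1,-2.0,-0.0098,0.0425,0],[-1,0.45,0.1,-2.1,-0.0098,0.0425,0],[-1,0,0,0,0,0,0]]'; python3 st.py
```

```text
t: 12.48
eef_pos: [0.5802, 0.2368, 0.0666]
tool_rot: [-0.012, 0.988, 0.113, 0.104]
contact_force: [0.5, -0.1, -1.9]
gripper_width: 0.479
grasp_force: 62.5
tilt 12.0 yaw 13.04 roll 0.0004 n 0.18 cx,cz -3.68 30.03
toe low -46.48 0.49 toe up x -47.93 tail low 47.43 20.45
F e,n,z [np.float64(-0.2), np.float64(-0.2), np.float64(-2.4)] t 12.625 0.47760952036959564 62.51214265823364
t: 13.0
eef_pos: [0.5811, 0.237, 0.0625]
tool_rot: [-0.007, 0.992, 0.113, 0.061]
contact_force: [0.2, -0.2, -1.7]
gripper_width: 0.479
grasp_force: 62.5
tilt 7.02 yaw 13.05 roll 0.0003 n 0.19 cx,cz -2.38 26.22
toe low -47.58 0.51 toe up x -48.44 tail low 47.7 12.24
F e,n,z [np.float64(0.2), np.float64(-0.3), np.float64(-2.1)] t 13.15 0.47908787347623927 62.5065815448761
```

```bash
python3 -m creep '[[-1,0.5,0,-1.5,-0.007,0.0298,0],[-1,0.45,0.1,-1.5,-0.007,0.0298,0],[-1,0,0,0,0,0,0]]'; python3 st.py;  python3 -m creep '[[-1,0.35,0,-1.6,-0.007,0.0298,0],[-1,0.35,0.1,-1.6,-0.007,0.0298,0],[-1,0,0,0,0,0,0]]'; python3 st.py
```

```text
t: 13.52
eef_pos: [0.5816, 0.237, 0.0595]
tool_rot: [-0.003, 0.993, 0.114, 0.03]
contact_force: [0.1, 1.1, -1.3]
gripper_width: 0.482
grasp_force: 62.6
tilt 3.5 yaw 13.06 roll 0.0005 n 0.08 cx,cz -1.28 23.41
toe low -47.97 0.52 toe up x -48.39 tail low 47.86 6.38
F e,n,z [np.float64(0.5), np.float64(0.4), np.float64(-2.0)] t 13.675 0.4758238209058639 62.59091019630432
t: 14.05
eef_pos: [0.5823, 0.2375, 0.0568]
tool_rot: [0.0, 0.994, 0.114, -0.0]
contact_force: [-1.3, -0.7, 3.8]
gripper_width: 0.477
grasp_force: 63.3
tilt -0.01 yaw 13.06 roll 0.0003 n 0.33 cx,cz -0.21 20.72
toe low -48.21 0.73 toe up x -48.21 tail low 47.79 0.72
F e,n,z [np.float64(-1.5), np.float64(0.3), np.float64(2.8)] t 14.2 0.47945965617729447 63.162503242492676
```

```bash
python3 -m creep '[[-1,0,0,-1,0,0,0],[-1,0,0,0,0,0,0]]'; python3 -m creep '[[0.3,0,0,0,0,0,0],[0.3,0,0,0,0,0,0],[0.3,0,0,15,0,0,0],[0.3,0,0,35,0,0,0],[0.3,0,0,50,0,0,0]]'; python3 -m creep '[[0.3,-12,-3,60,0,0,0],[0.3,-12,-3,0,0,0,0],[0.3,0,0,0,0,0,0],[0.3,0,0,0,0,0,0]]'
python3 - <<'E'
from m import *
o=get_obs();p,W=shot("wrist","w5")
a=np.radians(13);e=np.array([np.cos(a),np.sin(a),0]);n=np.array([-np.sin(a),np.cos(a),0])
V=np.stack([W@e*1000-619.4,W@n*1000-100.5,W[...,2]*1000-40],-1);np.save("pics/V5.npy",V)
t=(abs(V[...,0])<60)&(abs(V[...,1])<35)
for lo,hi in((36,46),(24,34)):
    m=t&(V[...,2]>lo)&(V[...,2]<hi);print(rect(V[m][:,:2]/1000),np.median(V[m],0).round(1))
m=t&(V[...,2]>37)&(V[...,2]<46);A=np.c_[V[m][:,:2],np.ones(m.sum())];print("plane",np.linalg.lstsq(A,V[m][:,2],rcond=None)[0].round(4),o["eef_pos"])
E
```

```text
t: 14.45
eef_pos: [0.5823, 0.2375, 0.0568]
tool_rot: [0.0, 0.994, 0.114, 0.0]
contact_force: [-4.2, -2.3, 11.6]
gripper_width: 0.479
grasp_force: 64.3
t: 15.08
eef_pos: [0.5816, 0.2368, 0.1561]
tool_rot: [0.001, 0.994, 0.114, -0.002]
contact_force: [0.6, 0.5, 0.2]
gripper_width: 0.653
grasp_force: 0.0
t: 15.58
eef_pos: [0.558, 0.2306, 0.2142]
tool_rot: [0.001, 0.994, 0.114, -0.001]
contact_force: [0.6, -0.5, -0.2]
gripper_width: 0.65
grasp_force: 0.0
(array([9.7, 0.5]), array([99.4, 42.1]), 0.1) [ 3.3  0.3 41.1]
(array([49.8, -0.1]), array([19.7, 48.5]), 0.1) [47.2  0.3 29.6]
plane [-1.40000e-03 -2.00000e-04  4.11285e+01] [0.55797603 0.23060153 0.21417782]
```

View pics/w5.png

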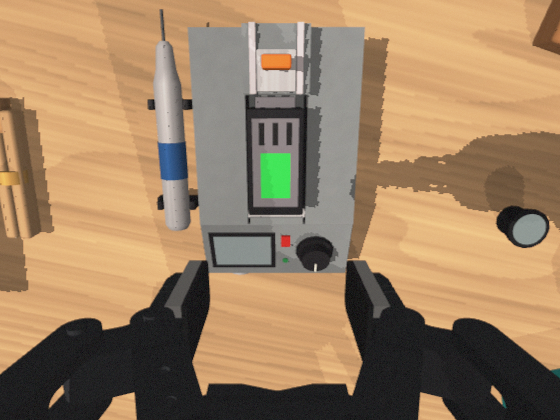

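The wrist view shows the pack flat in the well, with its top at about (275,160) and no slope in the depth plane. The latch tab at (276,62) is still open. I'll check the heights around the tab before pushing it from behind.

```bash
python3 - <<'E'
import numpy as np
V=np.load("pics/V5.npy")
for x in range(40,106,5):
    r=[]
    for y in range(-40,41,8):
        m=(abs(V[...,0]-x)<2.5)&(abs(V[...,1]-y)<4); r.append(round(float(np.nanmax(V[m][:,2])),0) if m.any() else None)
    print(x,r)
p=np.load("pics/w5.npz")["p"].astype(int)
T=(p[...,0]>150)&(p[...,0]>1.7*p[...,2])&(p[...,0]>1.3*p[...,1])&(V[...,2]>45)&(abs(V[...,1])<20)
print("tab",T.sum(),np.percentile(V[T],[3,50,97],axis=0).round(1))
E
```

```text
40 [18.0, 18.0, 18.0, 43.0, 43.0, 42.0, 42.0, 42.0, 42.0, 17.0, 18.0]
45 [18.0, 17.0, 18.0, 30.0, 31.0, 31.0, 30.0, 30.0, 17.0, 18.0, 18.0]
50 [18.0, 18.0, 34.0, 37.0, 38.0, 36.0, 37.0, 36.0, 32.0, 18.0, 17.0]
55 [18.0, 18.0, 33.0, 37.0, 37.0, 37.0, 37.0, 37.0, 32.0, 17.0, 17.0]
60 [18.0, 18.0, 33.0, 37.0, 37.0, 37.0, 37.0, 37.0, 32.0, 18.0, 17.0]
65 [18.0, 17.0, 32.0, 37.0, 56.0, 56.0, 56.0, 37.0, 33.0, 18.0, 18.0]
70 [18.0, 18.0, 32.0, 37.0, 57.0, 56.0, 56.0, 37.0, 33.0, 18.0, 18.0]
75 [18.0, 17.0, 32.0, 37.0, 57.0, 57.0, 56.0, 37.0, 33.0, 17.0, 17.0]
80 [17.0, 18.0, 33.0, 37.0, 38.0, 38.0, 37.0, 37.0, 32.0, 17.0, 18.0]
85 [18.0, 18.0, 32.0, 37.0, 33.0, 33.0, 32.0, 37.0, 32.0, 18.0, 17.0]
90 [17.0, 17.0, 33.0, 37.0, 33.0, 33.0, 33.0, 37.0, 33.0, 18.0, 18.0]
95 [18.0, 18.0, 33.0, 37.0, 33.0, 33.0, 33.0, 37.0, 32.0, 18.0, 18.0]
100 [None, None, None, None, None, None, None, None, None, None, None]
105 [-37.0, -38.0, None, None, None, None, None, None, None, -37.0, -38.0]
tab 445 [[65.7 -9.6 52.1]
 [69.8 -0.5 54.8]
 [74.1  9.1 56.3]]
```

```bash
python3 -m creep '[[-1,56,14,0,0,0,0],[-1,56.6,13.4,0,0,0,0],[-1,0,0,-30,0,0,0],[-1,0,0,-50,0,0,0],[-1,0,0,-40,0,0,0]]' 40; python3 -m creep '[[-1,0,0,-10,0,0,0],[-1,0,0,0,0,0,0],[-1,0,0,0,0,0,0]]'; python3 st.py
```

```text
t: 16.25
eef_pos: [0.6702, 0.2581, 0.0916]
tool_rot: [0.001, 0.994, 0.114, -0.002]
contact_force: [-0.1, -0.6, 0.3]
gripper_width: 0.001
grasp_force: 0.0
t: 16.62
eef_pos: [0.6722, 0.2594, 0.0874]
tool_rot: [-0.0, 0.994, 0.114, 0.001]
contact_force: [0.2, 0.6, -0.4]
gripper_width: 0.003
grasp_force: 0.0
tilt 0.12 yaw 13.04 roll -0.0002 n 1.3 cx,cz 92.16 51.3
toe low 44.2 31.2 toe up x 44.18 tail low 140.2 31.39
F e,n,z [np.float64(0.5), np.float64(0.2), np.float64(0.3)] t 16.775 -0.00412751465361736 0.0
```

```bash
python3 -m creep '[[-1,0.2,-0.9,-4,0,0,0],[-1,-4,-0.9,0,0,0,0],[-1,-4,-0.9,0,0,0,0],[-1,-2,-0.5,0,0,0,0],[-1,-2,-0.5,0,0,0,0]]'; python3 -m creep '[[-1,-1.5,-0.3,0,0,0,0],[-1,-1.5,-0.3,0,0,0,0],[-1,0,0,0,0,0,0]]'; python3 st.py
```

```text
t: 17.4
eef_pos: [0.6593, 0.2549, 0.0815]
tool_rot: [0.0, 0.994, 0.114, -0.0]
contact_force: [1.8, -0.1, -1.0]
gripper_width: -0.002
grasp_force: 1.0
t: 17.77
eef_pos: [0.6561, 0.2541, 0.0814]
tool_rot: [0.0, 0.994, 0.114, -0.001]
contact_force: [2.1, -0.2, -1.2]
gripper_width: 0.005
grasp_force: 0.6
tilt -0.07 yaw 13.04 roll 0.0006 n -0.03 cx,cz 75.43 45.3
toe low 27.4 25.36 toe up x 27.41 tail low 123.4 25.23
F e,n,z [np.float64(1.4), np.float64(-0.4), np.float64(-0.5)] t 17.925 -0.003399246174513963 0.4686567168664624
```

```bash
for i in 1 2 3; do python3 -m creep '[[-1,-1,-0.2,0,0,0,0],[-1,0,0,0,0,0,0]]' | egrep 'eef|cont'; done
```

```text
eef_pos: [0.6552, 0.2541, 0.0814]
contact_force: [2.2, -0.6, -0.7]
eef_pos: [0.655, 0.254, 0.0815]
contact_force: [5.3, 1.2, -3.0]
eef_pos: [0.6549, 0.254, 0.0816]
contact_force: [7.4, 1.1, -4.0]
```

```bash
python3 -m creep '[[-1,-1,-0.2,0,0,0,0],[-1,0,0,0,0,0,0],[-1,8,1.8,0,0,0,0],[-1,6,1.4,10,0,0,0],[-1,0,0,50,0,0,0]]'; python3 -m creep '[[-1,-55,-13,60,0,0,0],[-1,-55,-13,15,0,0,0],[-1,0,0,0,0,0,0],[-1,0,0,0,0,0,0]]'
python3 - <<'E'
from m import *
o=get_obs();p,W=shot("wrist","w6");shot("scene","s6")
a=np.radians(13);e=np.array([np.cos(a),np.sin(a),0]);n=np.array([-np.sin(a),np.cos(a),0])
V=np.stack([W@e*1000-619.4,W@n*1000-100.5,W[...,2]*1000-40],-1);p=p.astype(int)
T=(p[...,0]>150)&(p[...,0]>1.7*p[...,2])&(p[...,0]>1.3*p[...,1])&(V[...,2]>45)&(abs(V[...,1])<20)&(V[...,2]<65)
print("tab",T.sum(),np.percentile(V[T],[3,50,97],axis=0).round(1))
m=(abs(V[...,0])<38)&(abs(V[...,1])<19)&(V[...,2]>37)&(V[...,2]<46);A=np.c_[V[m][:,:2],np.ones(m.sum())];print("plane",np.linalg.lstsq(A,V[m][:,2],rcond=None)[0].round(4),o["eef_pos"])
cv2.imwrite("pics/c6.png",np.hstack([cv2.resize(cv2.imread("pics/w6.png"),(400,300)),cv2.resize(cv2.imread("pics/s6.png"),(400,300))]))
E
```

```text
t: 19.3
eef_pos: [0.664, 0.2557, 0.1388]
tool_rot: [0.001, 0.993, 0.114, -0.004]
contact_force: [0.5, 1.1, -0.3]
gripper_width: 0.001
grasp_force: 0.0
t: 19.8
eef_pos: [0.5699, 0.2339, 0.2026]
tool_rot: [0.0, 0.994, 0.114, 0.0]
contact_force: [0.4, 0.2, -0.1]
gripper_width: -0.002
grasp_force: 0.0
tab 414 [[56.2 -9.  53.4]
 [60.  -0.2 54.8]
 [64.3  8.5 56.1]]
plane [-3.00000e-04  7.00000e-04  4.12195e+01] [0.56992162 0.23389231 0.20257843]
```

View pics/c6.png

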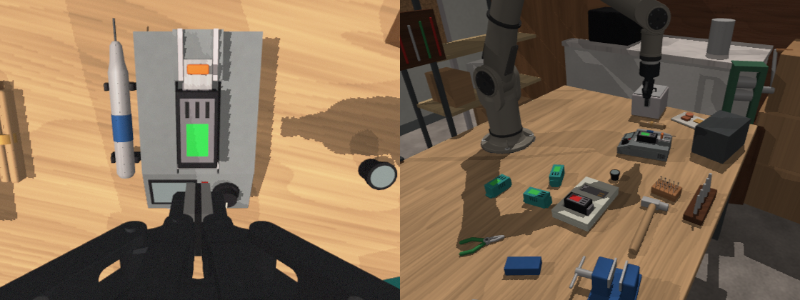

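The wrist crop shows the pack flat and the tab moved to 60 mm from the well's centre, with the tongue over the tail at about (198,85). The scene crop shows the red pack still in its bay and the bystanders in place, so I'm handing it in.

```bash
python3 -c "
from station import *
print(hand_in())"
```

```text
the job is handed in; nothing more can be done
None
```

The green pack lies flat in the well with the latch pushed to its stop over the tail, the red pack and bystanders look undisturbed, and the job was handed in at about 20 s; a wrong-way turn mid-insertion lifted the pack back out, but I corrected it and saw no contact.

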